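# Load the supper basket and leave the repair things

### The job

Supper is going out to the yard: load the pink basket with the chilli jar, the salt shaker, the sauce bottle and the wooden spoon, each in the compartment made to its size - jar, shaker and bottle standing upright in the large, middle and small cell of the row, the spoon lying flat in the long trough with its hollow side up. Set the three glass things down gently, without dropping them or knocking them over. The look-alike jar of screws and the paintbrush are for a repair: leave them where they are, and likewise the mug and the lantern.

Things in the scene. Friction and masses are not known exactly. Their poses are not given: they have to be found in the camera images.
- basket: Pink plastic basket, loose, 0.5 kg, 182 x 234 mm (x, y). Origin: centre of underside, z up. Floor and walls 4 mm thick. -x half: one long trough, inside 80 x 226 mm, outer walls 28 mm high, centre x -47, y 0 mm. +x half: row of three cells with walls and dividers 45 mm high, centres x +42 mm, inside 90 mm (x) by: large 90 mm (centre y +68), middle 72 (y -17), small 56 (y -85).
- chilli_jar: Glass jar of red chilli under a RED lid, for the basket's large cell. Stands upright; 60 mm diameter up to 76 mm, then a shoulder; lid 56 mm diameter from 86 mm to the top at 105 mm. Origin: centre of its underside, z up. About 280 g.
- salt_shaker: Glass shaker of white salt with a domed bright metal cap, for the basket's middle cell. Stands upright; 46 mm diameter at the foot, 42 mm at 62 mm height; cap 45 mm diameter from 62 to 82 mm, domed top at 91 mm. Origin: centre of its underside, z up. About 140 g.
- sauce_bottle: Small brown sauce bottle with a cream paper band and a GREEN cap, for the basket's small cell. Stands upright; 36 mm diameter up to 92 mm, then shoulder and neck; cap 24 mm diameter, top at 122 mm. Origin: centre of its underside, z up. About 160 g.
- wooden_spoon: Wooden spoon, 190 mm, lying flat, hollow up, on the cardboard; for the basket's trough, either way round. Origin: mid-length on its underside, x towards the bowl, z up. Handle 14 mm wide and high, from x = -95 to +43 mm; oval bowl 40 mm wide, 13 mm thick, x = +41 to +95 mm. About 45 g; balances about 25 mm from the origin towards the bowl.
- screw_jar: Look-alike to leave alone: the same glass jar (60 mm diameter, 105 mm high) full of grey screws under a DARK GREY metal lid. Origin at the centre of its underside, z up.
- paintbrush: Look-alike to leave alone: paintbrush of 190 mm with a wooden handle 14 mm wide, a steel ferrule 40 mm wide and dark bristles with blue paint, 14 mm high, lying on the cardboard sheet beside the spoon, about 100 mm from it. Origin at the middle of its length on its underside; x along it towards the bristles, z up.
- mug: White enamel mug with a dark blue rim, 80 mm diameter, 80 mm high, handle towards +y of its frame out to 66 mm from the axis. Origin at the centre of its underside. Leave alone.
- lantern: Yellow battery lantern with a clear globe and a toggle switch on its base, 110 mm diameter, 162 mm high. Origin at the centre of its underside. Leave alone.
- mat: Flat brown cardboard sheet, 220 x 260 x 3 mm, fixed on the board; spoon and paintbrush lie on it. Origin at the centre of its underside.
Not all that is in view belongs to the job. What is shaped like the wooden_spoon but turquoise or yellow is not meant.

How it is judged:
By the outcome, as a careful person would: the job done as asked, in the order asked, and still so for the second after the job is handed in, with the robot touching nothing.
It also fails if it takes over 128 s, if anything falls off the work surface, if the arm or the gripper's body presses on something with over 40 N, if the wrist force passes 120 N, or if a joint passes its speed limit or range.

### The arm

A 6-joint arm with a two-finger parallel gripper is mounted at the origin on the work surface. World frame = base frame: x ahead of the robot, y to its left, z up, the work surface at z = 0. Lengths are in mm, angles in degrees, forces in N, time in s.
With the tool pointing down it reaches from about 400 to 925 mm from the base axis. Payload 12.5 kg.
Tool frame: the origin (TCP) lies midway between the tips of the shut fingers; the grasp point (between the pads) lies 19 mm behind it; z points along the fingers, x is the direction in which the jaws open and shut, and the axes are right-handed (so a half turn about z gives the same grasp; the last joint's range is limited). The gripper opens to 95 mm and grips with 3 to 60 N. Pads are 20 mm wide; open, the fingers measure 119 mm over their backs; the gripper's body (75 mm by 180 mm) begins 59 mm behind the grasp point.
Start: joints at [61.1, 28.126, 89.318, -0, 62.55, -6.05], TCP at [242.681, 575.98, 214.661] pointing down, gripper open.
Joint ranges: [-177.58, 177.58], [-47.91, 125.51], [2.72, 160], [-65.01, 245.01], [3.68, 167.84], [-153.87, 153.87]. Speed limits (degrees/s): [127.2, 127.2, 159.86, 180, 180, 180].

### API

Orientations are given as [roll, pitch, yaw] about the fixed x, y, z axes, in that order (R = Rz(yaw) Ry(pitch) Rx(roll)).
In Python, from rig import bot gives the robot as it stands. The module is installed in compiled form; this text tells all that it offers.
- The arm moves only by the shell command python3 -m pendant 'ROWS' [OPENING] [FORCE]. ROWS is JSON, a list of rows, each a list of 6 numbers: the shift along the tool's x, y, z in cm, then the turn, a rotation vector about the tool's x, y, z in rad. A call has 1 to 12 rows; each row shifts and turns the pose as measured when the row begins, along the tool's axes as they then stand; what a row does not reach is not made up. A row lasts 1/12 s, in which the tool goes at most 41.7 mm and 7.16 degrees, less where a joint would pass 70% of its speed; a pose out of reach is approached as far as the arm can. A call is refused whole if a number of a shift passes 4.17 or a number of a turn 0.125, either way. A call with a gripper value outside its range is refused whole. OPENING is the finger opening in cm, from 0 to 9.51, set as the call begins (- or left out, the last holds). The fingers move at their own pace and stop on an object; FORCE is the grip in N (left out, the last holds). Time passes only in rows, so rows that do not move let the fingers close. It gives the time, the measured TCP pose, the force and the opening at its end, in the units of the state.
- bot.get_obs(): the state, without advancing time (a new reading comes with each control period).
- bot.camera(name): name is "scene" or "side" or "wrist"; returns a dict with "img" (400x640x3 uint8, red, green, blue), "z_map" (400x640 float32, mm along the optical axis (not along the pixel's ray), 0 where there is no reading), "fov_y" (degrees; the focal length in pixels is half the picture's height over the tangent of half this angle, whatever the lens; pixels are square), "cx", "cy" (the principal point, pixels), "world_from_camera" (4x4, takes a point from camera to world coordinates). Camera axes: x right, y up, looking along -z (the intrinsics and any distortion apply to the point x, -y, -z); pixel columns grow to the right and rows downward; lengths in mm; the calibration is good to about 2 mm. A picture is of the moment at which its call begins.
- bot.hand_in(): hands the job in, once; it reports no verdict.
The state is a dict: "time_s": time; "q": joint angles; "joint_velocities": joint speeds; "joint_torque": joint torques, N m; "tool_pos": TCP position; "ee_rot": TCP orientation; "ft_force": force on the tool from outside, world axes, zero at the start; "wrist_torque": the same for the moment, N m; "opening": opening from 0.0 (shut) to 1.0 (fully open).
Only numpy, scipy, OpenCV 4.12 (cv2) and the standard library are available. Lean on these libraries where they do the work, as an engineer would, in place of code of your own. Each camera call takes 0.05 s, during which the arm holds its last target. There are 200 camera calls.

## Working session

There is one attempt and no reset: what is moved stays moved. The work goes in short steps, Python scripts to look and compute and a shell command to move; the robot and the scene stay as the last step left them, time stands still between calls to the robot, and variables do not carry over. Pictures are saved under pics/ and viewed, on a budget of 14 in all, crops included, one or two more only if the job needs it, and the job is handed in when it is done.

```bash
mkdir -p pics; cat > h.py <<'E'
import numpy as np, cv2
from rig import bot
def snap(name,f):
    c=bot.camera(name); cv2.imwrite(f'pics/{f}.png',c['img'][:,:,::-1]); np.savez(f'pics/{f}.npz',**c); return c
def load(f): return dict(np.load(f'pics/{f}.npz'))
def pts(c):
    z=c['z_map'].astype(float); f=200/np.tan(np.radians(float(c['fov_y']))/2)
    v,u=np.mgrid[0:400,0:640]
    P=np.stack([(u-c['cx'])/f*z,-(v-c['cy'])/f*z,-z],-1)
    T=c['world_from_camera']; W=P@T[:3,:3].T+T[:3,3]; W[z==0]=np.nan; return W
E
python3 - <<'E'
from h import *
for n in ['scene','side','wrist']:
    c=snap(n,n+'0'); print(n,{k:v for k,v in c.items() if k not in('img','z_map')}, (c['z_map']==0).mean())
a=[cv2.imread(f'pics/{n}0.png') for n in('scene','side')]
print(bot.get_obs())
E
```

```text
scene {'fov_y': 43.993366679599596, 'cx': 324.87029898147085, 'cy': 204.81639217277586, 'world_from_camera': array([[-9.14174733e-02, -8.26173767e-01,  5.55949415e-01,
         1.29836117e+03],
       [ 9.95810108e-01, -7.71069397e-02,  4.91604315e-02,
        -4.39984399e+01],
       [ 2.25249905e-03,  5.58114169e-01,  8.29761110e-01,
         1.23673402e+03],
       [ 0.00000000e+00,  0.00000000e+00,  0.00000000e+00,
         1.00000000e+00]])} 0.0039453125
side {'fov_y': 43.18655990579836, 'cx': 319.9406726766157, 'cy': 206.5415197709891, 'world_from_camera': array([[ 9.93707530e-01,  9.02375004e-02, -6.63516298e-02,
         4.07453351e+02],
       [-1.10776540e-01,  7.04259297e-01, -7.01247032e-01,
        -1.21246516e+03],
       [-1.65500272e-02,  7.04184660e-01,  7.09823965e-01,
         1.12266830e+03],
       [ 0.00000000e+00,  0.00000000e+00,  0.00000000e+00,
         1.00000000e+00]])} 0.059671875
wrist {'fov_y': 64.80771994129788, 'cx': 316.09400306277064, 'cy': 194.35386159881003, 'world_from_camera': array([[ 3.88074157e-01, -8.84783092e-01, -2.57987071e-01,
         1
[... 257 characters left out ...]
0000000e+00]])} 0.004015625
{'time_s': 0.15, 'q': array([ 6.11001128e+01,  2.81563043e+01,  8.93402407e+01, -1.23756686e-03,
        6.25482155e+01, -6.05015004e+00]), 'joint_velocities': array([-0.04170172, -0.03518853, -0.04573403, -0.02455523, -0.03481107,
        0.00213048]), 'joint_torque': array([ 1.13198792e-03, -6.12895989e+01, -2.58280402e+01,  6.92766113e-02,
        4.73394874e-02, -4.45564558e-05]), 'tool_pos': array([242.6025433 , 575.82469864, 214.20620792]), 'ee_rot': array([-1.79996374e+02,  4.46268511e-02,  6.71508352e+01]), 'ft_force': array([ 0.11835977,  0.25417721, -0.53476014]), 'wrist_torque': array([0.06372385, 0.03286663, 0.03763   ]), 'opening': 0.9991841317784761}
```

View pics/scene0.png

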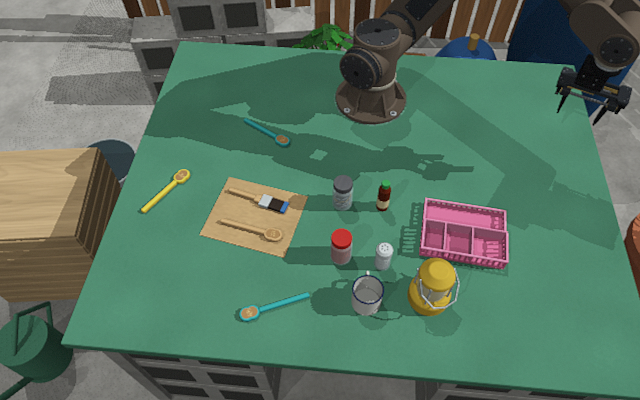

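View pics/side0.png

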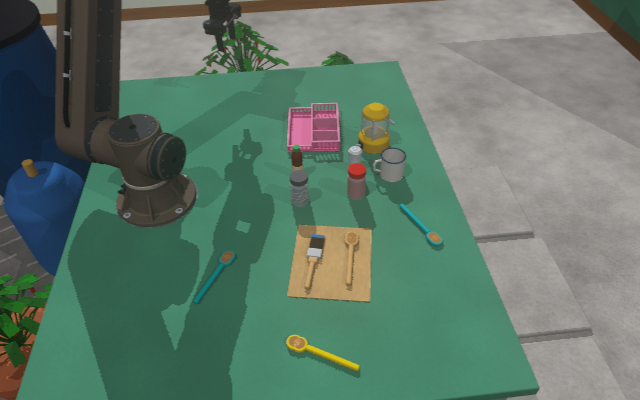

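The scene view shows: the red-lid jar at (341,246), shaker at (384,256), bottle at (384,196), basket at (464,232) and spoon at (250,231). The screw jar (343,193), mug (367,293), lantern (433,287) and brush (258,201) stay where they are. I'll build a metric top-down map from both cameras' depth next.

```bash
cat > top.py <<'E'
from h import *
def ortho(fs,x0=350,x1=850,y0=-330,y1=420,s=1.0):
    H=np.full((int((x1-x0)*s),int((y1-y0)*s)),-99.);C=np.zeros(H.shape+(3,),np.uint8)
    for f in fs:
        c=load(f);W=pts(c).reshape(-1,3);I=c['img'].reshape(-1,3)[:,::-1]
        k=np.argsort(np.nan_to_num(W[:,2],nan=-99));W=W[k];I=I[k]
        ok=(W[:,0]>x0)&(W[:,0]<x1-1)&(W[:,1]>y0)&(W[:,1]<y1-1)
        W=W[ok];I=I[ok];r=((W[:,0]-x0)*s).astype(int);q=((W[:,1]-y0)*s).astype(int)
        for dr in(0,1):
            for dq in (0,1):
                R=np.minimum(r+dr,H.shape[0]-1);Q=np.minimum(q+dq,H.shape[1]-1)
                m=W[:,2]>=H[R,Q]; H[R[m],Q[m]]=W[m,2];C[R[m],Q[m]]=I[m]
    return H,C
E
python3 - <<'E'
from top import *
H,C=ortho(['scene0','side0'])
for x in range(350,850,50): cv2.putText(C,str(x),(0,x-350+4),0,.35,(255,255,255),1);C[x-350,::10]=255
for y in range(-300,420,50): cv2.putText(C,str(y),(y+330,495),0,.35,(255,255,255),1);C[::10,y+330]=255
cv2.imwrite('pics/top.png',C)
for f in('scene0','side0'):
    W=pts(load(f)); z=W[...,2]; inn=(W[...,0]>350)&(W[...,0]<850)&(abs(W[...,1])<400)
    print(f,'table z',np.nanmedian(z[inn&(z<15)]))
    m=(inn&(z>10)).astype(np.uint8)
    n,l,s,ce=cv2.connectedComponentsWithStats(m)
    for i in range(1,n):
        if s[i,4]<60: continue
        w=W[l==i];t=w[:,2].max();tp=w[w[:,2]>t-6]
        print(s[i],'xyz min',w.min(0).round(),'max',w.max(0).round(),'top mid',((tp.min(0)+tp.max(0))/2).round(), 'med rgb',np.median(load(f)['img'][l==i],0))
E
```

```text
scene0 table z -1.1540113857820415
[332 175  21  34 614] xyz min [429. -98.  10.] max [488. -39. 109.] top mid [459. -69. 106.] med rgb [ 94.  97. 100.]
[376 179  15  30 330] xyz min [444.  33.  10.] max [481.  70. 125.] top mid [460.  52. 122.] med rgb [67.5 77.  45.5]
[233 188  55  24 442] xyz min [ 443. -400.   10.] max [ 513. -230.   23.] top mid [ 483. -315.   20.] med rgb [163.  147.5 119.5]
[ 407  197  101  118 3918] xyz min [431. 127.  10.] max [808. 400. 165.] top mid [739. 181. 162.] med rgb [150. 119.  79.]
[226 219  56  22 344] xyz min [ 555. -399.   10.] max [ 612. -231.   21.] top mid [ 585. -314.   18.] med rgb [191. 160. 112.]
[330 228  22  36 662] xyz min [608. -89.  11.] max [668. -30. 109.] top mid [637. -59. 106.] med rgb [133.5  64.   60.5]
[374 242  19  27 388] xyz min [629.  34.  11.] max [673.  78.  95.] top mid [649.  56.  92.] med rgb [136.5 145.  143.5]
[351 270  33  44 767] xyz min [706. -22.  10.] max [809.  57.  87.] top mid [768.  18.  84.] med rgb [112. 114. 110.]
[239 292  70  28 357] xyz min [ 761. -308.   10.] max [ 850. -135.   19.] top mid [ 806. -223.   16.] med rgb [ 62. 163. 158.]
side0 table z 1.4206378606472754
[ 286  103   54  103 1835] xyz min [ 421. -103.   10.] max [632. 400. 127.] top mid [454.  48. 124.] med rgb [129.  95. 103.]
[ 346  103   60   96 2855] xyz min [600. -93.  10.] max [802. 219. 166.] top mid [730. 178. 163.] med rgb [120. 117.  85.]
[399 204  44  42 296] xyz min [ 754. -311.   10.] max [ 847. -139.   23.] top mid [ 798. -224.   20.] med rgb [ 40. 138. 135.]
[344 232  14  47 332] xyz min [ 550. -400.   10.] max [ 605. -234.   23.] top mid [ 577. -319.   20.] med rgb [181. 147.  97.]
[305 234  19  49 472] xyz min [ 439. -399.   10.] max [ 507. -226.   24.] top mid [ 471. -317.   21.] med rgb [166. 142. 107.]
```

View pics/top.png

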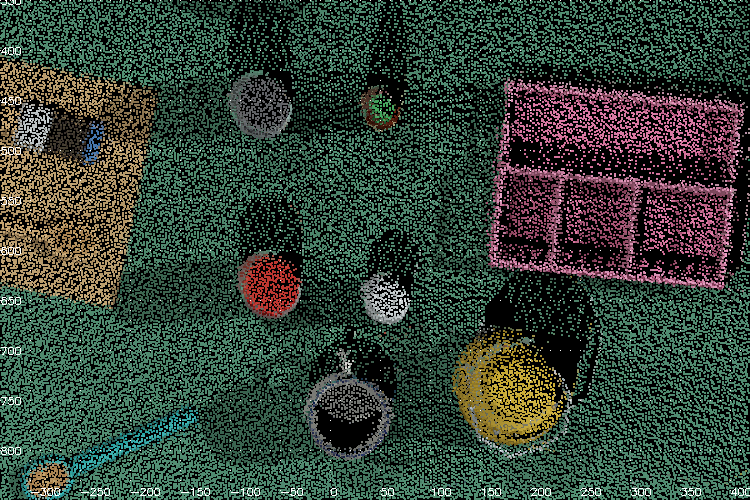

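The two cameras disagree by about 7 mm in x, so I'll go above the scene and refine with the wrist camera.

```bash
python3 -m pendant '[[0,0,-0.8,0,0,0.125],[0,0,-0.8,0,0,0.125],[0,0,-0.8,0,0,0.125],[0,0,-0.8,0,0,0.125],[0,0,-0.8,0,0,0.125],[0,0,-0.8,0,0,0.125],[0,0,-0.8,0,0,0.125],[0,0,-0.8,0,0,0.125],[0,0,-0.8,0,0,0.125],[0,0,-0.8,0,0,0.125]]' 9.5 20
python3 -m pendant '[[2.8,3,0,0,0,0],[2.8,3,0,0,0,0],[2.8,3,0,0,0,0],[2.8,3,0,0,0,0],[2.8,3,0,0,0,0],[2.8,3,0,0,0,0],[2.8,3,0,0,0,0],[2.8,3,0,0,0,0],[2.8,3,0,0,0,0],[2.8,3,0,0,0,0],[2.8,3,0,0,0,0],[0,0,0,0,0,0]]'
python3 - <<'E'
from h import *
snap('wrist','w1')
E
```

```text
time_s: 0.98
tool_pos: [241.8, 574.4, 292.8]
ee_rot: [179.4, 0.2, -4.7]
ft_force: [0.5, 0.6, 0.7]
opening: 0.996
time_s: 1.98
tool_pos: [522.1, 209.2, 293.3]
ee_rot: [179.5, 0.3, -5.1]
ft_force: [-1.0, 0.3, -0.0]
opening: 1.0
```

View pics/w1.png

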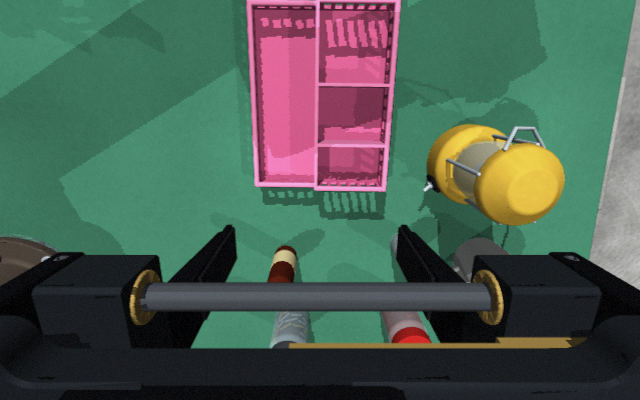

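The wrist view shows the whole basket (248–400, 0–190) with the small cell nearest, the lantern at (500,170) and its switch at (428,185). I'll fit the basket from this.

```bash
cat > fit.py <<'E'
from h import *
from scipy.optimize import minimize
def rect(f,zlo=35,zhi=56,box=(400,700,100,450)):
    c=load(f);W=pts(c);I=c['img'].astype(int)
    m=(I[...,0]>I[...,1]+40)&(I[...,2]>I[...,1]+10)&(W[...,2]>zlo)&(W[...,2]<zhi)&(W[...,0]>box[0])&(W[...,0]<box[1])&(W[...,1]>box[2])&(W[...,1]<box[3])
    P=W[m]; r=cv2.minAreaRect(P[:,:2].astype(np.float32)); return P,r
if __name__=='__main__':
    for f in('scene0','side0','w1'):
        P,r=rect(f); print(f,len(P),r,'z',np.percentile(P[:,2],[5,50,95]).round(1))
        W=pts(load(f));z=W[...,2];inn=(W[...,0]>400)&(W[...,0]<700)&(abs(W[...,1]-100)<300)
        print(' table',np.nanmedian(z[inn&(abs(z)<8)]))
E
python3 fit.py; python3 - <<'E'
from h import *
W=pts(load('w1'))
for u,v in[(400,3),(386,188),(316,188),(255,186),(318,3),(248,3),(389,85),(388,145),(350,115),(290,100),(285,250),(410,335)]: print(u,v,W[v,u].round(1))
E
```

```text
scene0 722 ((576.5152587890625, 281.17022705078125), (237.01451110839844, 104.53980255126953), 84.34109497070312) z [36.5 42.5 47. ]
 table -0.8127433691449824
side0 378 ((572.3984375, 281.15966796875), (247.54473876953125, 97.77664947509766), 84.2143325805664) z [36.3 43.5 49.3]
 table 1.1542425694258327
w1 2763 ((574.419921875, 278.8816223144531), (232.87042236328125, 98.89190673828125), 84.2752456665039) z [42.1 44.7 46.2]
 table 1.1098482930620435
400 3 [634.2 386.7  44. ]
386 188 [612.8 162.7  43.6]
316 188 [516.6 171.7  46. ]
255 186 [422.5 169.7  -0.8]
318 3 [538.7 395.   45.2]
248 3 [454.1 407.1  27.7]
389 85 [619.1 297.   46.3]
388 145 [616.4 222.2  45.8]
350 115 [572.7 262.4   2.9]
290 100 [490.3 290.1   3.5]
285 250 [459.   69.   20.5]
410 335 [629.  -32.9 103.4]
```

```bash
python3 -m pendant '[[1.75,3.6,0,0,0,0],[1.75,3.6,0,0,0,0],[1.75,3.6,0,0,0,0],[1.75,3.6,0,0,0,0],[1.75,3.6,0,0,0,0],[1.75,3.6,0,0,0,0],[0,0,0,0,0,0],[0,0,0,0,0,0]]'
python3 - <<'E'
from h import *
snap('wrist','w2')
E
```

```text
time_s: 2.7
tool_pos: [606.2, -14.2, 292.6]
ee_rot: [179.6, 0.6, -4.6]
ft_force: [-0.7, -0.2, -0.7]
opening: 0.998
```

View pics/w2.png

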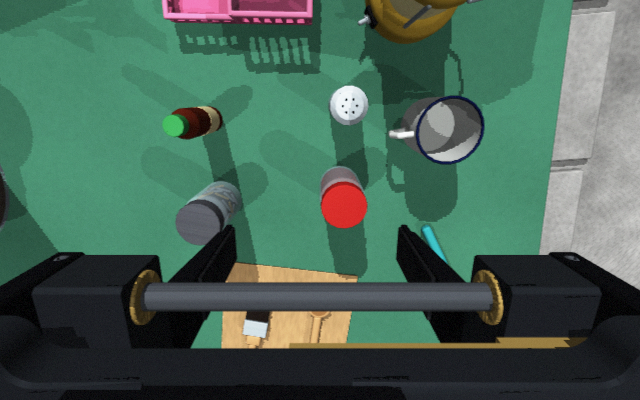

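The red lid is at (344,205), the shaker cap at (349,104), the green cap at (174,125) and the grey-lid jar at (203,222). Next I'll fit the tops.

```bash
cat > tops.py <<'E'
from h import *
def tops(f,items):
    c=load(f);W=pts(c)
    for n,(u,v),zt,r in items:
        m=np.zeros((400,640),bool);m[max(0,v-45):v+45,max(0,u-45):u+45]=1
        m&=(W[...,2]>zt-7)&(W[...,2]<zt+8)
        k,l,s,ce=cv2.connectedComponentsWithStats(m.astype(np.uint8)); 
        if k<2: print(n,'none');continue
        i=1+np.argmax(s[1:,4]);P=W[l==i]
        q=P[P[:,2]>np.percentile(P[:,2],40)-3]
        (x,y),rr=cv2.minEnclosingCircle(P[:,:2].astype(np.float32))
        print(f,n,'circ',round(x,1),round(y,1),'r',round(rr,1),'exp',r,'mid',((P.min(0)+P.max(0))/2).round(1),'ztop',np.median(P[:,2]).round(1))
E
python3 - <<'E'
from tops import *
tops('w2',[('jar',(344,205),105,28),('shaker',(349,104),86,22),('bottle',(174,125),122,12),('screw',(203,222),105,28)])
tops('scene0',[('jar',(341,238),105,28),('shaker',(384,250),86,22),('bottle',(384,184),122,12)])
E
```

```text
w2 jar circ 633.6 -60.3 r 28.0 exp 28 mid [633.6 -60.1 102.8] ztop 105.1
w2 shaker circ 647.3 55.4 r 22.3 exp 22 mid [647.2  55.2  86.3] ztop 88.5
w2 bottle circ 456.6 51.0 r 12.0 exp 12 mid [456.8  51.1 119.8] ztop 122.1
w2 screw circ 453.6 -69.4 r 28.3 exp 28 mid [453.6 -69.  102.9] ztop 105.4
scene0 jar circ 636.2 -60.0 r 28.7 exp 28 mid [636.6 -59.6 103.7] ztop 103.4
scene0 shaker circ 651.0 56.3 r 22.4 exp 22 mid [651.2  56.7  86.2] ztop 86.0
scene0 bottle circ 458.6 50.9 r 14.4 exp 12 mid [458.6  50.9 120.6] ztop 119.5
```

```bash
python3 -m pendant '[[0.8,1.1,2,0,0,0],[0.8,1.1,2,0,0,0],[0.8,1.1,2,0,0,0],[0.8,1.1,2,0,0,0],[0,0,1,0,0,0],[0,0,0,0,0,0],[0,0,0,0,0,0]]'
```

```text
time_s: 3.33
tool_pos: [632.9, -49.4, 201.7]
ee_rot: [179.7, 0.4, -3.9]
ft_force: [-0.3, 0.1, 0.6]
opening: 1.005
```

```bash
python3 -m pendant '[[0.1,0.6,1,0,0,0.03],[0.1,0.5,1,0,0,0],[0,0,3.5,0,0,0],[0,0,3.5,0,0,0],[0,0,3,0,0,0],[0,0,2,0,0,0],[0,0,1.5,0,0,0],[0,0,0,0,0,0],[0,0,0,0,0,0]]'
```

```text
time_s: 4.08
tool_pos: [635.0, -59.8, 45.0]
ee_rot: [179.6, -0.3, -5.7]
ft_force: [-0.5, 0.2, 0.4]
opening: 1.003
```

```bash
python3 -m pendant '[[0,0,0,0,0,0],[0,0,0,0,0,0],[0,0,0,0,0,0],[0,0,0,0,0,0],[0,0,0,0,0,0],[0,0,0,0,0,0],[0,0,0,0,0,0],[0,0,0,0,0,0]]' 5 25
python3 -m pendant '[[0,0,-0.5,0,0,0],[0,0,-1.5,0,0,0],[0,0,-2.5,0,0,0],[0,0,-3,0,0,0],[0,0,-3,0,0,0],[0,0,-1.5,0,0,0],[0,0,-0.5,0,0,0],[0,0,0,0,0,0]]'
```

```text
time_s: 4.75
tool_pos: [636.4, -60.0, 50.6]
ee_rot: [179.6, -0.7, -5.7]
ft_force: [0.6, 0.5, -3.6]
opening: 0.625
time_s: 5.42
tool_pos: [633.8, -58.7, 179.4]
ee_rot: [179.6, -0.3, -5.8]
ft_force: [0.4, 0.6, -4.1]
opening: 0.622
```

```bash
python3 -m pendant '[[-0.4,-1.5,0,0,0,0],[-0.7,-3,0,0,0,0],[-0.9,-3.8,0,0,0,0],[-0.9,-3.8,0,0,0,0],[-0.9,-3.8,0,0,0,0],[-0.9,-3.8,0,0,0,0],[-0.9,-3.8,0,0,0,0],[-0.9,-3.8,0,0,0,0],[-0.9,-3.8,0,0,0,0],[-0.9,-3.8,0,0,0,0],[-0.7,-3,0,0,0,0],[-0.4,-1.5,0,0,0,0]]'
python3 -m pendant '[[0,0,0,0,0,0],[0,0,0,0,0,0]]'
```

```text
time_s: 6.42
tool_pos: [568.8, 361.9, 157.3]
ee_rot: [179.2, 0.9, -6.2]
ft_force: [-0.3, -0.1, -3.8]
opening: 0.619
time_s: 6.58
tool_pos: [565.2, 366.8, 153.3]
ee_rot: [179.1, 1.2, -5.9]
ft_force: [-0.3, -0.1, -3.5]
opening: 0.628
```

```bash
python3 -m pendant '[[0.6,0.5,0.5,0.008,0.01,0],[0.7,0.6,1.0,0.008,0.01,0],[0.5,0.5,1.5,0,0,0],[0,0,1.5,0,0,0],[0,0,1.5,0,0,0],[0,0,0.8,0,0,0],[0,0,0,0,0,0],[0,0,0,0,0,0]]'
```

```text
time_s: 7.25
tool_pos: [579.0, 342.0, 76.3]
ee_rot: [179.7, 0.5, -6.1]
ft_force: [0.2, -0.5, -3.2]
opening: 0.625
```

```bash
python3 -m pendant '[[0.1,-0.3,0.5,0.005,0.005,0],[0.1,-0.3,0.5,0,0,0],[0,0,0.5,0,0,0],[0,0,0.3,0,0,0],[0,0,0,0,0,0],[0,0,0,0,0,0]]'
python3 -m pendant '[[0,0,0.15,0,0,0],[0,0,0.15,0,0,0],[0,0,0,0,0,0]]'
```

```text
time_s: 7.75
tool_pos: [582.7, 348.7, 58.8]
ee_rot: [-179.9, -0.0, -6.1]
ft_force: [-0.4, 0.5, -3.4]
opening: 0.623
time_s: 8.0
tool_pos: [582.8, 348.9, 56.1]
ee_rot: [-179.9, -0.1, -6.1]
ft_force: [-0.3, 0.6, -3.8]
opening: 0.624
```

```bash
for i in 1 2 3 4; do python3 -m pendant '[[0,0,0.1,0,0,0],[0,0,0.05,0,0,0],[0,0,0,0,0,0]]' | egrep 'pos|force'; done
```

```text
tool_pos: [582.9, 349.0, 54.8]
ft_force: [-0.7, 0.1, -3.0]
tool_pos: [583.0, 349.4, 54.9]
ft_force: [0.6, -0.9, -3.7]
tool_pos: [583.1, 350.0, 54.7]
ft_force: [0.6, -0.4, -2.8]
tool_pos: [583.1, 350.3, 54.7]
ft_force: [-0.0, -1.6, -1.9]
```

```bash
for i in 1 2 3; do python3 -m pendant '[[0,0.05,0.2,0,0,0],[0,0.05,0.2,0,0,0]]' | egrep 'pos|force'; done
```

```text
tool_pos: [582.6, 350.7, 53.9]
ft_force: [-10.0, 0.1, 24.3]
tool_pos: [582.5, 350.8, 53.9]
ft_force: [-7.6, -0.8, 19.0]
tool_pos: [582.5, 350.8, 53.9]
ft_force: [-8.2, 0.2, 18.5]
```

```bash
python3 -m pendant '[[0,0,-0.1,0,0,0],[0,0,0,0,0,0]]' | egrep 'pos|force'
python3 -m pendant '[[0,0,0,0,0,0],[0,0,0,0,0,0],[0,0,0,0,0,0],[0,0,0,0,0,0]]' 7.6
python3 -m pendant '[[0,0,-0.5,0,0,0],[0,0,-1.5,0,0,0],[0,0,-3,0,0,0],[0,0,-4,0,0,0],[0,0,-4,0,0,0],[0,0,-2,0,0,0],[0,0,0,0,0,0]]' 8
python3 - <<'E'
from h import *
c=snap('scene','s1'); cv2.imwrite('pics/s1c.png',cv2.resize(c['img'][140:330,300:540,::-1],None,fx=3,fy=3))
E
```

```text
tool_pos: [582.6, 350.9, 55.4]
ft_force: [-0.8, 0.3, -3.5]
time_s: 10.0
tool_pos: [583.3, 350.7, 54.4]
ee_rot: [-179.2, -0.6, -6.1]
ft_force: [-0.2, -0.0, -0.2]
opening: 0.789
time_s: 10.58
tool_pos: [581.2, 348.2, 209.8]
ee_rot: [-179.4, -0.3, -6.1]
ft_force: [-0.0, -0.3, -0.2]
opening: 0.84
```

View pics/s1c.png

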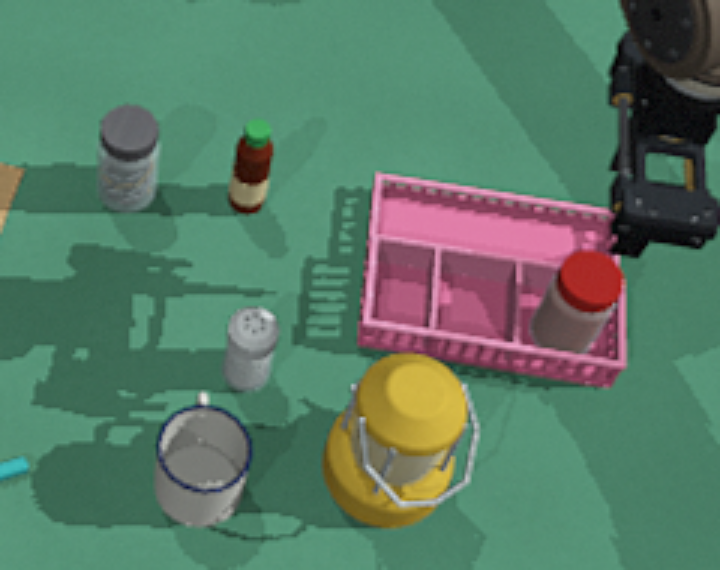

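The jar stands in the large cell, with its lid at (589,280) in the crop, and nothing else has moved. The shaker is next.

```bash
python3 -m pendant '[[0.5,1.5,0,0,0,0],[1.0,3,0,0,0,0],[1.3,3.8,0,0,0,0],[1.3,3.8,0,0,0,0],[1.3,3.8,0,0,0,0],[1.3,3.8,0,0,0,0],[1.3,3.6,0,0,0,0],[1,3,0,0,0,0],[0.4,1.2,0,0,0,0],[0,0,0,0,0,0],[0,0,0,0,0,0]]' 8
```

```text
time_s: 11.55
tool_pos: [641.0, 46.0, 187.8]
ee_rot: [-179.7, 1.1, -6.0]
ft_force: [1.0, -0.3, -0.3]
opening: 0.84
```

```bash
python3 -m pendant '[[0.3,-0.5,1,0,0.01,0],[0.2,-0.5,2,0,0.009,0],[0,0,3,0,0,0],[0,0,3,0,0,0],[0,0,2,0,0,0],[0,0,1.5,0,0,0],[0,0,0.7,0,0,0],[0,0,0,0,0,0],[0,0,0,0,0,0]]'
```

```text
time_s: 12.3
tool_pos: [642.4, 69.4, 47.4]
ee_rot: [-179.7, 0.2, -5.4]
ft_force: [0.4, 0.5, -0.6]
opening: 0.843
```

```bash
python3 -m pendant '[[0.2,0.4,-0.2,0,0,0],[0.2,0.5,-0.1,0,0,0],[0.2,0.4,0,0,0,0],[0,0,0,0,0,0],[0,0,0,0,0,0],[0,0,0,0,0,0]]'
```

```text
time_s: 12.8
tool_pos: [649.6, 55.0, 55.5]
ee_rot: [-179.6, -0.2, -5.3]
ft_force: [1.1, 0.3, -0.2]
opening: 0.84
```

```bash
python3 -m pendant '[[-0.1,0,0.4,0,0,0],[0,0,0,0,0,0],[0,0,0,0,0,0]]'|egrep 'pos'
python3 -m pendant '[[0,0,0,0,0,0],[0,0,0,0,0,0],[0,0,0,0,0,0],[0,0,0,0,0,0],[0,0,0,0,0,0],[0,0,0,0,0,0],[0,0,0,0,0,0]]' 3.5 15
```

```text
tool_pos: [648.6, 54.9, 51.6]
time_s: 13.63
tool_pos: [648.4, 55.3, 51.1]
ee_rot: [-179.6, -0.2, -5.3]
ft_force: [0.3, -0.6, 0.8]
opening: 0.469
```

```bash
python3 -m pendant '[[0,0,-0.5,0,0,0],[0,0,-1.5,0,0,0],[0,0,-2.5,0,0,0],[0,0,-3,0,0,0],[0,0,-2,0,0,0],[0,0,-0.5,0,0,0],[0,0,0,0,0,0],[0,0,0,0,0,0]]'
```

```text
time_s: 14.3
tool_pos: [646.6, 54.7, 154.6]
ee_rot: [-179.7, 0.0, -5.3]
ft_force: [-1.1, 0.4, -1.3]
opening: 0.467
```

```bash
python3 -m pendant '[[-0.5,-1,0,0,0,0],[-1,-2,0,0,0,0],[-1.4,-3,0,0,0,0],[-1.5,-3.2,0,0,0,0],[-1.5,-3.2,0,0,0,0],[-1.4,-3,0,0,0,0],[-1,-2.2,0,0,0,0],[-0.5,-1.2,0,0,0,0],[0,0,0,0,0,0],[0,0,0,0,0,0],[0,0,0,0,0,0],[0,0,0,0,0,0]]'
```

```text
time_s: 15.3
tool_pos: [564.1, 261.3, 139.4]
ee_rot: [179.9, 1.3, -5.4]
ft_force: [-0.3, 0.7, -0.7]
opening: 0.472
```

```bash
python3 -m pendant '[[0.4,-0.1,0.5,0,0.011,0],[0.4,-0.1,1,0,0.01,0],[0,0,1.5,0,0,0],[0,0,1.5,0,0,0],[0,0,0.8,0,0,0],[0,0,0.3,0,0,0],[0,0,0,0,0,0],[0,0,0,0,0,0]]'
```

```text
time_s: 15.97
tool_pos: [576.3, 256.7, 79.4]
ee_rot: [179.9, -0.2, -5.9]
ft_force: [0.8, 0.1, -1.5]
opening: 0.469
```

```bash
python3 -m pendant '[[-0.2,-0.3,0.5,0,0,0],[-0.2,-0.3,0.6,0,0,0],[0,0,0.5,0,0,0],[0,0,0.3,0,0,0],[0,0,0,0,0,0],[0,0,0,0,0,0]]'|egrep 'pos|rot|force'
for i in 1 2; do python3 -m pendant '[[0,0,0.12,0,0,0],[0,0,0.1,0,0,0],[0,0,0,0,0,0]]' | egrep 'pos|force'; done
```

```text
tool_pos: [573.5, 264.2, 60.4]
ee_rot: [-180.0, -0.3, -5.9]
ft_force: [-0.8, -0.8, -0.9]
tool_pos: [573.7, 264.2, 58.3]
ft_force: [1.1, 0.5, -1.3]
tool_pos: [573.9, 264.2, 56.2]
ft_force: [-0.4, -0.2, -1.3]
```

```bash
for i in 1 2 3; do python3 -m pendant '[[0,0,0.1,0,0,0],[0,0,0.05,0,0,0]]' | egrep 'pos|force'; done
```

```text
tool_pos: [574.1, 264.2, 55.0]
ft_force: [-2.5, -0.9, 5.8]
tool_pos: [574.1, 264.1, 55.1]
ft_force: [-1.6, -1.0, 1.7]
tool_pos: [574.0, 264.2, 55.1]
ft_force: [-1.4, 0.5, 2.3]
```

Contact came at z = 55, as expected. I'll release and retreat.

```bash
python3 -m pendant '[[0,0,0,0,0,0],[0,0,0,0,0,0],[0,0,0,0,0,0],[0,0,0,0,0,0]]' 6.5
python3 -m pendant '[[0,0,-0.5,0,0,0],[0,0,-1.5,0,0,0],[0,0,-3,0,0,0],[0,0,-4,0,0,0],[0,0,-4,0,0,0],[0,0,-2,0,0,0],[0,0,0,0,0,0],[0,0,0,0,0,0],[0,0,0,0,0,0]]'
python3 - <<'E'
from h import *
snap('wrist','w3')
E
```

```text
time_s: 17.8
tool_pos: [574.4, 264.3, 55.2]
ee_rot: [-179.9, -0.5, -5.9]
ft_force: [-0.1, -0.4, 0.4]
opening: 0.663
time_s: 18.55
tool_pos: [572.3, 263.9, 211.7]
ee_rot: [-180.0, -0.4, -5.9]
ft_force: [0.9, 0.3, -1.2]
opening: 0.685
```

View pics/w3.png

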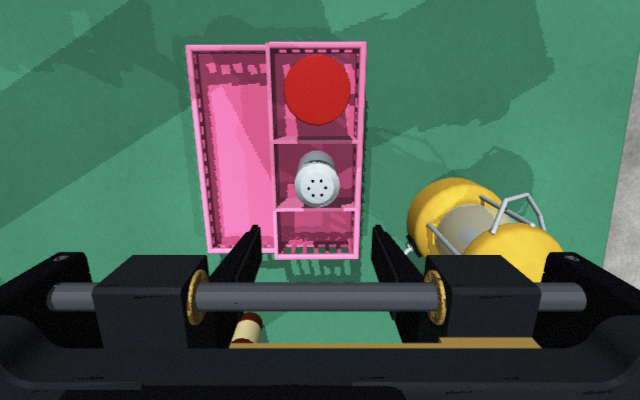

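```bash
python3 - <<'E'
from fit import *
P,r=rect('w3');print(r)
E
python3 -m pendant '[[-0.5,1.2,0,0,0,0],[-1,2.4,0,0,0,0],[-1.4,3.3,0,0,0,0],[-1.5,3.5,0,0,0,0],[-1.5,3.5,0,0,0,0],[-1.4,3.3,0,0,0,0],[-1,2.4,0,0,0,0],[-0.5,1.2,0,0,0,0],[0,0,0,0,0,0],[0,0,0,0,0,0],[0,0,0,0,0,0],[0,0,0,0,0,0]]' 7
```

```text
((574.6756591796875, 280.3857116699219), (236.25331115722656, 99.14666748046875), 84.30158996582031)
time_s: 19.6
tool_pos: [452.3, 59.5, 194.7]
ee_rot: [179.7, 1.2, -5.8]
ft_force: [0.6, -0.2, -0.6]
opening: 0.736
```

```bash
python3 -m pendant '[[0.3,0.4,0.5,0,0.01,0],[0.2,0.4,0.5,0,0.01,0],[0,0,0,0,0,0],[0,0,0,0,0,0]]'|egrep 'pos|rot'
```

```text
tool_pos: [457.6, 52.3, 182.5]
ee_rot: [179.7, 0.0, -5.6]
```

```bash
python3 -m pendant '[[0,0.1,1,0,0,0],[0,0,2,0,0,0],[0,0,3,0,0,0],[0,0,3,0,0,0],[0,0,2,0,0,0],[0,0,1.2,0,0,0],[0,0,0.5,0,0,0],[0,0,0,0,0,0],[0,0,0,0,0,0]]'|egrep 'pos|rot'
```

```text
tool_pos: [460.1, 51.5, 51.4]
ee_rot: [179.7, -0.3, -5.5]
```

```bash
python3 -m pendant '[[-0.25,0,0.1,0,0,0],[0,0,0,0,0,0]]'|egrep 'pos'
python3 -m pendant '[[0,0,0,0,0,0],[0,0,0,0,0,0],[0,0,0,0,0,0],[0,0,0,0,0,0],[0,0,0,0,0,0],[0,0,0,0,0,0],[0,0,0,0,0,0]]' 2.8 15
python3 -m pendant '[[0,0,-0.5,0,0,0],[0,0,-1.5,0,0,0],[0,0,-2.5,0,0,0],[0,0,-3,0,0,0],[0,0,-2,0,0,0],[0,0,-0.5,0,0,0],[0,0,0,0,0,0],[0,0,0,0,0,0]]'
```

```text
tool_pos: [458.1, 51.8, 51.6]
time_s: 21.43
tool_pos: [459.0, 51.9, 54.2]
ee_rot: [179.8, -0.6, -5.5]
ft_force: [-0.4, 0.6, 0.6]
opening: 0.384
time_s: 22.1
tool_pos: [456.7, 52.4, 157.8]
ee_rot: [179.7, -0.4, -5.5]
ft_force: [0.5, 0.5, -1.8]
opening: 0.377
```

```bash
python3 -m pendant '[[0.6,-1,0,0,0,0],[1.2,-1.8,0,0,0,0],[1.7,-2.7,0,0,0,0],[1.8,-3,0,0,0,0],[1.7,-2.7,0,0,0,0],[1.2,-1.8,0,0,0,0],[0.7,-1.1,0,0,0,0],[0.2,-0.3,0,0,0,0],[0,0,0,0,0,0],[0,0,0,0,0,0],[0,0,0,0,0,0]]'
```

```text
time_s: 23.02
tool_pos: [562.4, 196.9, 140.8]
ee_rot: [179.4, 0.8, -5.7]
ft_force: [0.6, 0.4, -2.1]
opening: 0.378
```

```bash
python3 -m pendant '[[0.2,0,0.4,0.005,0.007,0],[0.1,0,0.3,0.005,0.007,0],[0,0,0,0,0,0],[0,0,0,0,0,0]]'|egrep 'pos|rot'
```

```text
tool_pos: [564.4, 194.2, 133.0]
ee_rot: [-180.0, -0.0, -5.8]
```

```bash
python3 -m pendant '[[0.1,-0.1,0.8,0,0,0],[0,0,1.3,0,0,0],[0,0,1.6,0,0,0],[0,0,1.3,0,0,0],[0,0,0.8,0,0,0],[0,0,0.3,0,0,0],[0,0,0,0,0,0],[0,0,0,0,0,0]]'|egrep 'pos|rot|force'
```

```text
tool_pos: [566.6, 194.3, 69.1]
ee_rot: [-179.9, -0.2, -5.9]
ft_force: [-0.2, -0.5, -1.5]
```

```bash
python3 -m pendant '[[0,-0.1,0.3,0,0,0],[0,0,0.3,0,0,0],[0,0,0,0,0,0],[0,0,0,0,0,0]]'|egrep 'pos|rot|force'
for i in 1 2 3 4; do python3 -m pendant '[[0,0,0.12,0,0,0],[0,0,0.05,0,0,0]]' | egrep 'pos|force'; done
```

```text
tool_pos: [567.7, 195.7, 64.3]
ee_rot: [-179.9, -0.4, -5.9]
ft_force: [-0.8, -0.8, -1.5]
tool_pos: [567.9, 195.9, 63.1]
ft_force: [0.4, -0.5, -2.0]
tool_pos: [568.0, 195.9, 61.5]
ft_force: [-0.5, 0.4, -2.2]
tool_pos: [568.0, 195.9, 59.7]
ft_force: [1.1, 0.0, -1.1]
tool_pos: [568.2, 196.0, 58.2]
ft_force: [-3.2, 1.4, 7.6]
```

```bash
python3 -m pendant '[[0,0,0,0,0,0],[0,0,0,0,0,0],[0,0,0,0,0,0],[0,0,0,0,0,0],[0,0,0,0,0,0]]' 6
python3 -m pendant '[[0,0,-0.5,0,0,0],[0,0,-1.5,0,0,0],[0,0,-3,0,0,0],[0,0,-4,0,0,0],[0,0,-4,0,0,0],[0,0,-4,0,0,0],[0,0,-2,0,0,0],[0,0,0,0,0,0],[0,0,0,0,0,0]]'|egrep 'pos|rot'
python3 -m pendant '[[0,1,0,0,0,0],[0,2.5,0,0,0,0],[0,4,0,0,0,0],[0,4,0,0,0,0],[0,4,0,0,0,0],[0,4,0,0,0,0],[0,4,0,0,0,0],[0,4,0,0,0,0],[0,4,0,0,0,0],[0,4,0,0,0,0],[0,2.5,0,0,0,0],[0,1,0,0,0,0]]'|egrep 'pos|rot'
python3 -m pendant '[[0,0,0,0,0,0],[0,0,0,0,0,0],[0,0,0,0,0,0]]' 4|egrep 'pos|rot'
python3 - <<'E'
from h import *
snap('wrist','w4');snap('scene','s2')
E
```

```text
time_s: 25.43
tool_pos: [568.7, 196.1, 58.7]
ee_rot: [-179.8, -0.5, -5.9]
ft_force: [-0.0, -0.1, -0.3]
opening: 0.618
tool_pos: [565.7, 195.2, 258.9]
ee_rot: [-179.8, -0.4, -6.0]
tool_pos: [514.0, -208.8, 238.1]
ee_rot: [-179.6, 1.3, -5.6]
tool_pos: [511.9, -210.0, 234.4]
ee_rot: [-179.5, 1.6, -5.8]
```

View pics/w4.png

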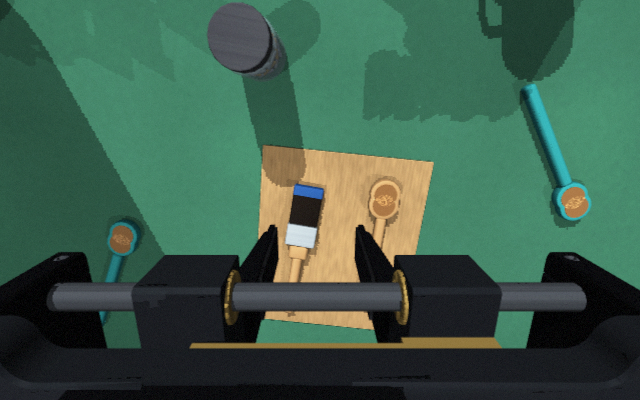

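View pics/s2.png

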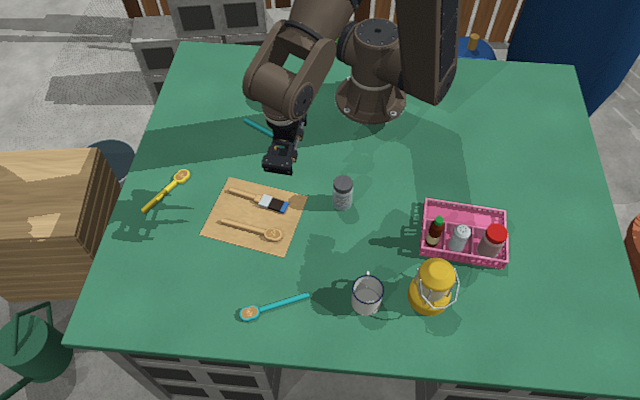

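All three glass items stand in their cells in the scene view at (436,230), (460,238) and (495,240). The spoon bowl is at (385,200) in the wrist view, with the handle running down-left. I'll measure the spoon now.

```bash
python3 - <<'E'
from h import *
for f,(u0,u1,v0,v1) in(('w4',(360,412,170,250)),('scene0',(210,292,212,248)),('side0',(340,365,225,290))):
    c=load(f);W=pts(c);t=np.nanmedian(W[...,2][(np.abs(W[...,2])<8)&(abs(W[...,0]-600)<150)&(abs(W[...,1]+250)<150)])
    m=np.zeros((400,640),bool);m[v0:v1,u0:u1]=1
    m&=(W[...,2]>t+9)&(W[...,2]<t+26)
    k,l,s,ce=cv2.connectedComponentsWithStats(m.astype(np.uint8));i=1+np.argmax(s[1:,4]);P=W[l==i]
    vx,vy,x0,y0=cv2.fitLine(P[:,:2].astype(np.float32),cv2.DIST_L2,0,.01,.01).ravel()
    if vy<0: vx,vy=-vx,-vy
    a=(P[:,0]-x0)*vx+(P[:,1]-y0)*vy
    print(f,'t',t.round(1),len(P),'dir',np.degrees(np.arctan2(vy,vx)).round(1),'range',a.min().round(),a.max().round(),'ctr',x0,y0,'zmed',np.median(P[:,2]))
    for b in np.arange(a.min(),a.max(),20):
        q=P[(a>=b)&(a<b+20)]
        if len(q): print('  ',((q.min(0)+q.max(0))/2).round(1),'wid',np.ptp(-(q[:,0])*vy+q[:,1]*vx).round(1))
E
```

```text
w4 t 0.4 1316 dir 78.9 range -60.0 34.0 ctr 586.04346 -265.9747 zmed 16.13915980276323
   [ 577.8 -315.2   14.7] wid 13.9
   [ 579.9 -295.3   14.2] wid 14.4
   [ 585.6 -274.5   14.2] wid 37.6
   [ 587.9 -256.5   14.2] wid 38.9
   [ 590.8 -241.    13.8] wid 36.5
scene0 t -0.6 400 dir 78.1 range -111.0 76.0 ctr 582.20557 -306.41727 zmed 14.373471113672622
   [ 561.  -405.1   14.6] wid 14.6
   [ 564.9 -386.3   14.7] wid 17.3
   [ 567.6 -366.    14.8] wid 14.7
   [ 573.4 -347.1   14. ] wid 14.7
   [ 577.3 -326.4   14.4] wid 13.5
   [ 582.2 -307.7   14.9] wid 14.1
   [ 588.2 -287.4   14.1] wid 20.0
   [ 589.8 -268.    14.6] wid 41.4
   [ 593.7 -249.2   14.1] wid 37.9
   [ 596.9 -236.5   13. ] wid 24.3
side0 t 1.7 363 dir 78.0 range -108.0 80.0 ctr 574.31055 -312.36877 zmed 16.724130720420362
   [ 553.5 -408.8   16.1] wid 13.4
   [ 557.4 -389.6   16.9] wid 11.9
   [ 562.  -368.9   16.8] wid 13.7
   [ 566.4 -349.3   18.2] wid 11.9
   [ 571.  -330.3   16.8] wid 13.8
   [ 575.  -311.2   16.8] wid 12.3
   [ 582.4 -289.5   15.8] wid 22.9
   [ 583.6 -271.3   15.7] wid 37.7
   [ 587.  -251.6   17.9] wid 35.9
   [ 589.1 -238.3   16.8] wid 29.3
```

```bash
python3 -m pendant '[[1,1,0.3,0,0.01,0],[2,2,0.5,0,0.01,0],[2.2,2.6,0.5,0,0.005,0],[1.4,1.7,0.5,0,0,0],[0.6,0.7,0.3,0,0,0],[0,0,0,0,0,0.05],[0,0,0,0,0,0.05],[0,0,0,0,0,0],[0,0,0,0,0,0],[0,0,0,0,0,0]]' 4.5|egrep 'pos|rot'
```

```text
tool_pos: [584.3, -294.0, 210.3]
ee_rot: [-179.5, -0.2, -10.8]
```

```bash
python3 -m pendant '[[-0.2,0.4,1,-0.005,0,0.01],[-0.2,0.4,2,0,0,0],[0,0,3,0,0,0],[0,0,3.5,0,0,0],[0,0,2.5,0,0,0],[0,0,1.5,0,0,0],[0,0,0.5,0,0,0],[0,0,0,0,0,0],[0,0,0,0,0,0]]'|egrep 'pos|rot'
python3 - <<'E'
from h import *
snap('wrist','w5')
E
```

```text
tool_pos: [578.3, -300.3, 64.0]
ee_rot: [180.0, -0.4, -11.0]
```

View pics/w5.png

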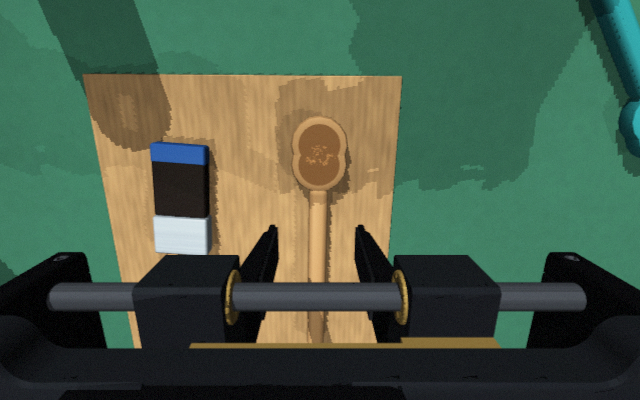

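The handle at (318,250) is centred and aligned between the fingers. Going down.

```bash
python3 -m pendant '[[0,0.1,0.8,0,0,0],[0,0,1.3,0,0,0],[0,0,1.4,0,0,0],[0,0,1,0,0,0],[0,0,0.5,0,0,0],[0,0,0.2,0,0,0],[0,0,0,0,0,0],[0,0,0,0,0,0]]'|egrep 'pos|rot|force'
```

```text
tool_pos: [580.8, -303.0, 11.9]
ee_rot: [179.8, -0.9, -11.0]
ft_force: [-0.2, 0.7, 0.4]
```

```bash
python3 -m pendant '[[-0.15,0,0.25,0,-0.012,0],[0,0,0.25,0,0,0],[0,0,0,0,0,0],[0,0,0,0,0,0]]'|egrep 'pos|rot|force'
```

```text
tool_pos: [579.8, -303.1, 7.9]
ee_rot: [179.7, -0.2, -11.0]
ft_force: [-0.1, 0.1, 0.4]
```

```bash
python3 -m pendant '[[0,0,0.15,0,0,0],[0,0,0,0,0,0],[0,0,0,0,0,0],[0,0,0,0,0,0],[0,0,0,0,0,0],[0,0,0,0,0,0],[0,0,0,0,0,0]]' 0.8 20
python3 -m pendant '[[0,0,-0.4,0,0,0],[0,0,-1,0,0,0],[0,0,-1,0,0,0],[0,0,-0.5,0,0,0],[0,0,0,0,0,0],[0,0,0,0,0,0]]'
python3 - <<'E'
from h import *
snap('wrist','w6')
E
```

```text
time_s: 30.75
tool_pos: [580.0, -303.2, 6.8]
ee_rot: [179.7, -0.3, -11.0]
ft_force: [0.2, -0.6, -0.1]
opening: 0.145
time_s: 31.25
tool_pos: [580.1, -303.2, 39.9]
ee_rot: [179.7, -0.4, -11.0]
ft_force: [0.5, -0.1, -0.7]
opening: 0.143
```

View pics/w6.png

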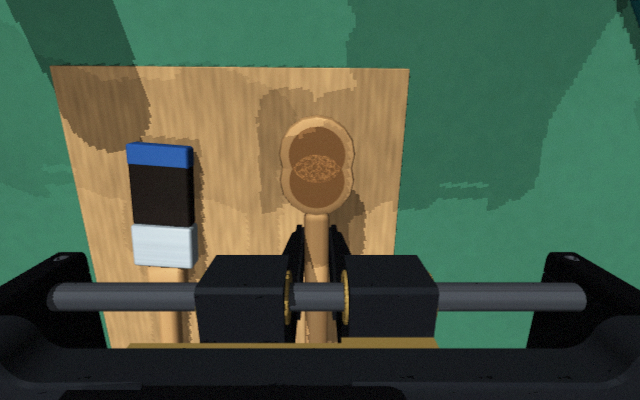

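Spoon held level at 13.6 mm. The body is 180 mm wide across the jaws and only 78 mm above the fingertips. Held upright over the trough it would hit the jar (109 mm in the basket) and the shaker. So I'll lower the spoon with the tool leaned about 20° about the spoon's axis, away from the glass.

```bash
python3 -m pendant '[[0,0,-1,0,0,0],[0,0,-2,0,0,0],[0,0,-3,0,0,0],[0,0,-3,0,0,0],[0,0,-2.5,0,0,0],[0,0,-1,0,0,0],[0,0,-0.3,0,0,0],[0,0,0,0,0,0]]'|egrep 'pos|rot'
python3 -m pendant '[[-0.5,-1,0,0,0,-0.02],[-1,-2,0,0,0,-0.02],[-1.5,-3,0,0,0,-0.02],[-1.5,-3.6,0,0,0,-0.02],[-1.5,-3.8,0,0,0,-0.01],[-1.5,-3.8,0,0,0,0],[-1.5,-3.8,0,0,0,0],[-1.5,-3.8,0,0,0,0],[-1.5,-3.8,0,0,0,0],[-1.5,-3.8,0,0,0,0],[-1.2,-3,0,0,0,0],[-0.8,-2,0,0,0,0]]'|egrep 'pos|rot|time|open'
```

```text
tool_pos: [578.3, -301.6, 173.7]
ee_rot: [179.8, -0.1, -11.0]
time_s: 32.97
tool_pos: [449.5, 96.2, 156.6]
ee_rot: [-180.0, 1.5, -5.3]
opening: 0.143
```

```bash
python3 -m pendant '[[0.2,-2.5,-0.4,0,0.01,0],[0.3,-3.2,-0.4,0,0.01,0],[0.3,-3.4,-0.4,0,0.01,0],[0.3,-3.4,-0.4,0,0,0],[0.3,-3,-0.3,0,0,0],[0.3,-2.2,0,0,0,0],[0.2,-1,0,0,0,0],[0,-0.3,0,0,0,0],[0,0,0,0,0,0],[0,0,0,0,0,0],[0,0,0,0,0,0],[0,0,0,0,0,0]]'|egrep 'pos|rot|time|open'
```

```text
time_s: 33.97
tool_pos: [469.5, 294.9, 161.9]
ee_rot: [179.5, 1.2, -4.4]
opening: 0.145
```

```bash
python3 -m pendant '[[0.6,-0.9,0,0.005,0.01,0.01],[0.6,-0.9,0,0.004,0.03,0.01],[0,0,0,0,0.08,0],[0,0,0,0,0.09,0],[0,0,0,0,0.09,0],[0,0,0,0,0.06,0],[0,0,0,0,0,0],[0,0,0,0,0,0],[0,0,0,0,0,0]]'|egrep 'pos|rot|time|open'
python3 - <<'E'
from h import *
snap('wrist','w7')
E
```

```text
time_s: 34.72
tool_pos: [488.7, 312.0, 163.9]
ee_rot: [-179.4, -20.5, -6.4]
opening: 0.143
```

View pics/w7.png

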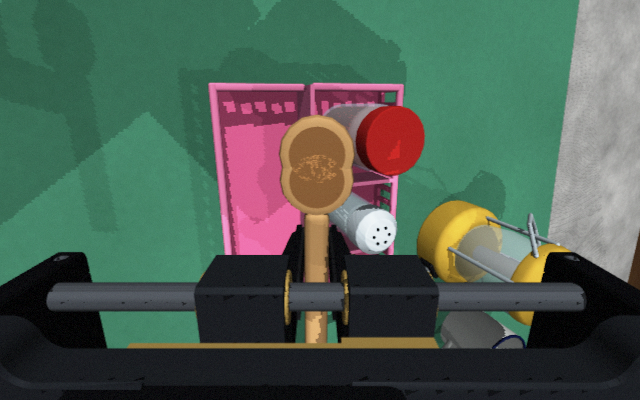

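```bash
python3 -m pendant '[[-0.5,0,0.6,0,0,0],[-0.7,0,1.2,0,0,0],[-0.7,0,1.9,0,0,0],[-0.7,0,1.9,0,0,0],[-0.7,0,1.9,0,0,0],[-0.4,0,1,0,0,0],[-0.2,0,0.5,0,0,0],[0,0,0,0,0,0],[0,0,0,0,0,0],[0,0,0,0,0,0]]'|egrep 'pos|rot|force|open'
```

```text
tool_pos: [487.9, 312.4, 58.8]
ee_rot: [-179.2, -20.1, -6.9]
ft_force: [0.7, -0.6, -0.4]
opening: 0.147
```

```bash
python3 -m pendant '[[-0.4,0,0.6,-0.007,0,-0.01],[-0.4,0,0.7,-0.007,0,-0.01],[-0.3,0,0.7,0,0,0],[-0.3,0,0.4,0,0,0],[0,0,0,0,0,0],[0,0,0,0,0,0],[0,0,0,0,0,0]]'|egrep 'pos|rot|force|open'
python3 - <<'E'
from h import *
c=snap('scene','s3'); a=cv2.resize(c['img'][150:300,380:540,::-1],None,fx=3,fy=3)
d=snap('side','d3'); b=cv2.resize(d['img'][60:170,240:400,::-1],None,fx=3,fy=3)
o=np.zeros((450,480*1,3),np.uint8); cv2.imwrite('pics/s3c.png',cv2.resize(np.vstack([a,b]),None,fx=.75,fy=.75))
E
```

```text
tool_pos: [485.8, 313.7, 34.9]
ee_rot: [179.8, -20.5, -5.9]
ft_force: [0.1, -0.3, -0.7]
opening: 0.145
```

View pics/s3c.png

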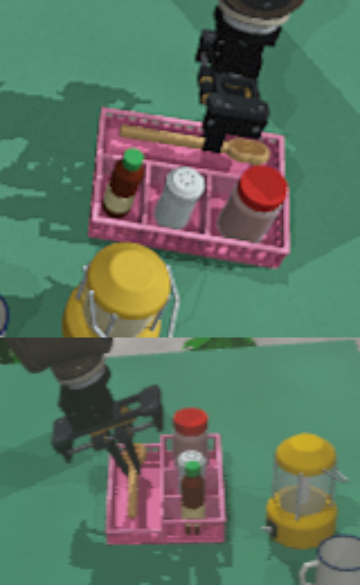

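The spoon is over the trough, parallel to it, and the leaned gripper stays clear of the glass. Lowering further.

```bash
python3 -m pendant '[[-0.3,0,0.4,0,0,0],[-0.3,0,0.5,0,0,0],[-0.2,0,0.4,0,0,0],[0,0,0,0,0,0],[0,0,0,0,0,0]]'|egrep 'pos|rot|force'
python3 -m pendant '[[-0.1,0,0.25,0,0,0],[0,0,0,0,0,0],[0,0,0,0,0,0]]'|egrep 'pos|rot|force'
```

```text
tool_pos: [484.1, 314.5, 21.8]
ee_rot: [179.9, -20.7, -6.0]
ft_force: [-0.4, -0.2, -0.3]
tool_pos: [484.5, 314.6, 19.9]
ee_rot: [180.0, -20.7, -6.0]
ft_force: [0.3, 0.3, 0.0]
```

```bash
python3 -m pendant '[[-0.15,0,0.3,0,0,0],[-0.1,0,0.2,0,0,0],[0,0,0,0,0,0]]'|egrep 'pos|rot|force'
python3 -m pendant '[[-0.05,0,0.15,0,0,0],[0,0,0,0,0,0]]'|egrep 'pos|rot|force'
```

```text
tool_pos: [484.1, 314.8, 14.3]
ee_rot: [-180.0, -20.8, -6.0]
ft_force: [-0.2, 0.4, 0.8]
tool_pos: [484.4, 314.8, 12.8]
ee_rot: [-180.0, -20.8, -6.0]
ft_force: [-0.4, -0.2, 3.2]
```

```bash
python3 -m pendant '[[0,0,-0.1,0,0,0],[0,0,0,0,0,0],[0,0,0,0,0,0],[0,0,0,0,0,0],[0,0,0,0,0,0]]' 2.6|egrep 'pos|force|open'
python3 -m pendant '[[0,0,-0.3,0,0,0],[0,0,-0.5,0,0,0],[0,0,-0.8,0,0,0],[0,0,-1,0,0,0],[0,0,-2,0,0,0],[0,0,-3,0,0,0],[0,0,-4,0,0,0],[0,0,-4,0,0,0],[0,0,-3,0,0,0],[0,0,-1,0,0,0],[0,0,0,0,0,0],[0,0,0,0,0,0]]'
python3 - <<'E'
from h import *
c=snap('scene','s4'); snap('wrist','w8'); a=cv2.resize(c['img'][150:300,380:540,::-1],None,fx=3,fy=3)
w=cv2.resize(load('w8')['img'][:300,:,::-1],(480,225))
cv2.imwrite('pics/s4c.png',cv2.resize(np.vstack([a,w]),None,fx=.85,fy=.85))
E
```

```text
tool_pos: [484.0, 314.9, 13.7]
ft_force: [1.4, -0.9, 0.9]
opening: 0.273
time_s: 38.78
tool_pos: [408.1, 323.1, 207.6]
ee_rot: [-179.7, -20.3, -5.9]
ft_force: [0.7, -0.6, -0.7]
opening: 0.271
```

View pics/s4c.png

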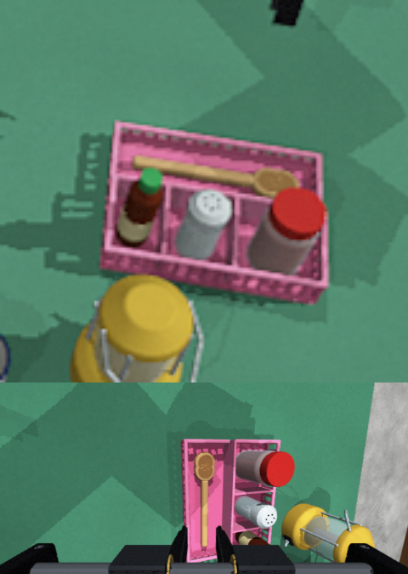

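All four are in the basket, with the spoon hollow side up. Last numeric checks: spoon flatness, uprightness and the things to leave alone.

```bash
python3 - <<'E'
from tops import *
from fit import rect
snap('scene','s5');print(rect('s5')[1],rect('scene0')[1])
W=pts(load('w8'));I=load('w8')['img'].astype(int)
B=np.array([574.7,280.4]);ex=np.array([.995,-.0995]);ey=np.array([.0995,.995])
bx=(W[...,:2]-B)@ex+42;by=(W[...,:2]-B)@ey
m=(bx>-85)&(bx<-9)&(abs(by)<110)&(W[...,2]>10)&(W[...,2]<40)&~((I[...,0]>I[...,1]+40)&(I[...,2]>I[...,1]+10))
for b in range(-100,110,20):
    k=m&(by>=b)&(by<b+20)
    if k.sum()>8: print(b,'z',np.median(W[...,2][k]).round(1),'bx',np.percentile(bx[k],[3,97]).round(0))
for n,z in(('jar',109),('shaker',92),('bottle',126)):
    pass
for f in('scene0','s5'):
    it=[('screw',(343,183),105,28),('lantern',(437,270),160,30)]
    if f=='s5': it+=[('jar',(495,232),109,28),('shaker',(461,230),90,22),('bottle',(438,220),126,12)]
    tops(f,it)
a,b=load('scene0'),load('s5')
d=np.abs(a['img'].astype(int)-b['img']).sum(-1)
for n,(u0,v0,u1,v1) in dict(brush=(225,185,292,214),mug=(350,270,388,318),screw=(332,175,355,212),lantern=(408,262,460,315)).items(): print(n,'changed px',(d[v0:v1,u0:u1]>90).mean().round(3))
print(bot.get_obs()['ft_force'],bot.get_obs()['tool_pos'])
E
```

```text
((577.3471069335938, 280.5811462402344), (235.86180114746094, 104.70476531982422), 83.92916870117188) ((576.5152587890625, 281.17022705078125), (237.01451110839844, 104.53980255126953), 84.34109497070312)
-100 z 17.6 bx [-58. -46.]
-80 z 17.5 bx [-58. -46.]
-60 z 17.7 bx [-58. -46.]
-40 z 17.6 bx [-58. -47.]
-20 z 17.6 bx [-58. -45.]
0 z 17.6 bx [-58. -45.]
20 z 17.5 bx [-58. -45.]
40 z 16.9 bx [-68. -36.]
60 z 17.2 bx [-70. -34.]
80 z 16.8 bx [-68. -35.]
scene0 screw circ 457.3 -67.4 r 29.4 exp 28 mid [457.7 -68.5 103.6] ztop 103.1
scene0 lantern circ 739.4 180.5 r 32.2 exp 30 mid [739.8 180.4 159.1] ztop 158.3
s5 screw circ 457.8 -70.0 r 29.0 exp 28 mid [458.  -68.4 104.2] ztop 103.2
s5 lantern circ 738.9 181.2 r 33.0 exp 30 mid [738.5 179.9 159.2] ztop 158.2
s5 jar circ 584.9 350.6 r 29.8 exp 28 mid [584.6 351.1 107.6] ztop 107.6
s5 shaker circ 576.7 265.5 r 23.2 exp 22 mid [578.5 264.6  90.3] ztop 90.3
s5 bottle circ 570.3 195.0 r 12.2 exp 12 mid [570.1 196.4 124.1] ztop 123.8
brush changed px 0.113
mug changed px 0.005
screw changed px 0.078
lantern changed px 0.0
[ 0.44943564  0.24919212 -1.04838883] [408.31511106 322.61203441 205.82050883]
```

```bash
python3 -c "
from rig import bot
print(bot.hand_in())"
```

```text
the job is handed in; nothing more can be done
None
```

The basket is loaded and the job is handed in, with about 39 s on the robot's clock against the 128 s limit. I loaded it in the order asked: jar, shaker and bottle upright in the large, middle and small cells, then the spoon hollow side up in the trough. I felt for the basket floor before letting go of each glass thing. For the spoon I leaned the gripper 20° so its body stayed clear of the glass.

**Last checks:**
- **Spoon:** its top reads a constant 17–17.7 mm along its length, so it lies flat.
- **Glass:** lid and cap tops read 107.6, 90.3 and 123.8 mm, all upright heights, and sit over their cells to within about 5 mm.
- **Basket, screw jar and lantern:** all measure where they were, within about 3 mm.
- **Mug:** it shows almost no change between the first and last pictures.
- **Robot:** the arm is clear and touching nothing.

**What disagreed or is less certain:**
- The scene and side cameras differed by about 7 mm in x, so I relied on the wrist camera.
- About 11% of the pixels around the paintbrush and 8% around the screw jar changed between the first and last pictures. The screw jar measured unmoved. I put the brush down to shadows, since I never touched it, but I did not measure its final position.
- The jar was pressed briefly with about 24 N as it touched down, under the 40 N limit. The shaker and bottle stayed under 8 N.

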